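Lay out the gas-train kit for the next burner

TASK

Lay out the parts for the next burner on the kit board: set the gas valve, the steel bracket and the large and small brass unions each into the white nest cut to its shape and size, upright and flat on the pocket floor, the valve's brass inlet lying in the slot of its nest. Let go of everything, and leave the pressure gauge lying among the parts where it is.

Things in the scene. Friction and masses are not known exactly. Their poses are not given: they have to be found in the camera images.
- valve: Gas control valve: cast aluminium body 52 mm (x) by 84 mm (y), 36 mm tall (sides straight up to 30 mm); on top a black dial (34 mm across, top 52 mm above the underside, at y = +12 mm) and a red button. A brass inlet stub 22 mm across sticks out 18 mm at the +y end. 0.4 kg. Origin: centre of the body's underside, z up. Starts upright, long side within 45 deg of world y. Grip across x.
- valve_inlet (a point): Centre of the open end of the valve's brass inlet stub, 60 mm along +y and 16 mm up from the valve's origin.
- bracket: Plated sheet-steel bracket: a channel, open side down, 34 mm wide (x), 104 mm long (y), 30 mm tall, sheet 3 mm thick, alike both ways round. 0.18 kg. Origin: centre of its footprint at the flanges' lower edge, z up. Starts open side down, long side within 45 deg of world y. Grip across x.
- union_large: Large brass union standing upright: hexagon 40 mm across flats (46 mm across corners), 24 mm tall, with a round threaded collar 30 mm in diameter above it; 50 mm tall in all. About 0.25 kg. Origin at the centre of its underside, z up.
- union_small: Small brass union standing upright: hexagon 26 mm across flats (30 mm across corners), 18 mm tall, with a round threaded collar 18 mm in diameter above it; 38 mm tall in all. About 0.09 kg. Origin at the centre of its underside, z up.
- nest_valve: White plastic nest, 12 mm thick, held by magnets on the dark steel kit board (does not move). Origin: centre of its underside, z up. Its pocket is centred, lined black, 8 mm deep, floor 4 mm above the origin. Pocket 62 mm (x) by 94 mm (y); block 82 by 114 mm. A slot 34 mm wide for the inlet stub is cut through the rim at the +y end.
- nest_bracket: White plastic nest, 12 mm thick, held by magnets on the dark steel kit board (does not move). Origin: centre of its underside, z up. Its pocket is centred, lined black, 8 mm deep, floor 4 mm above the origin. Pocket 44 mm (x) by 114 mm (y), closed all round; block 64 by 134 mm.
- nest_large: White plastic nest, 12 mm thick, held by magnets on the dark steel kit board (does not move). Origin: centre of its underside, z up. Its pocket is centred, lined black, 8 mm deep, floor 4 mm above the origin. Round pocket 56 mm in diameter; block 80 by 80 mm.
- nest_small: White plastic nest, 12 mm thick, held by magnets on the dark steel kit board (does not move). Origin: centre of its underside, z up. Its pocket is centred, lined black, 8 mm deep, floor 4 mm above the origin. Round pocket 40 mm in diameter; block 64 by 64 mm.
- gauge: Test pressure gauge lying face up among the parts, not to be disturbed: steel case 64 mm in diameter, 28 mm tall, white dial, brass stem towards its -y, reaching 56 mm from the centre. Origin at the centre of the case's underside.
There are look-alikes about, which are no part of the job. There is more than one size of the valve; the job needs the larger.

How it is judged:
At the end, for the whole second after the job is handed in: Each part is in its own nest: centre within 10 mm of the nest's, underside on the pocket floor (under 6.5 mm above the nest's underside), upright within 0.1 rad, valve and bracket along the pocket within 0.25 rad, valve inlet in the slot; all released and at rest, gauge within 20 mm of its start (horizontal distance between valve and nest_valve below 0.01 m and z of valve in the frame of nest_valve between 0.0015 and 0.0065 m and angle between each of valve, bracket, union_large, union_small's own z axis and vertical below 0.1 rad and linear speed of each of valve, bracket, union_large, union_small below 0.02 m/s and angular speed of each of valve, bracket, union_large, union_small below 0.2 rad/s and angle between the y axis of valve and the y axis of nest_valve, either way round below 0.25 rad and y of valve_inlet in the frame of nest_valve above 0.04 m and horizontal distance between bracket and nest_bracket below 0.01 m and z of bracket in the frame of nest_bracket between 0.0015 and 0.0065 m and angle between the y axis of bracket and the y axis of nest_bracket, either way round below 0.25 rad and horizontal distance between union_large and nest_large below 0.01 m and z of union_large in the frame of nest_large between 0.0015 and 0.0065 m and horizontal distance between union_small and nest_small below 0.01 m and z of union_small in the frame of nest_small between 0.0015 and 0.0065 m); the robot touches nothing.
It fails at once if the pressure gauge is moved by more than 20 mm, lifted or tipped (distance of gauge from where it was at the start of the episode above 0.02 m or angle between gauge's own z axis and vertical above 0.3 rad).
It also fails if it takes over 106 s, if anything falls off the work surface, if the arm or the gripper's body presses on something with over 40 N, if the wrist force passes 120 N, or if a joint passes its speed limit or range.

ROBOT

A 6-joint arm with a two-finger parallel gripper is mounted at the origin on the work surface. World frame = base frame: x ahead of the robot, y to its left, z up, the work surface at z = 0. Lengths are in m, angles in rad, forces in N, time in s.
With the tool pointing down it reaches from about 0.35 to 0.975 m from the base axis. Payload 4.9 kg.
Tool frame: the origin (TCP) lies on the mounting face of the last link; the fingertips stand 173 mm ahead of it and the grasp point (between the pads) lies 155 mm ahead of it (tcp_to_grasp is the distance from the TCP to the grasp point, in m); z points along the fingers, y is the line along which they close (so a half turn about z gives the same grasp; the last joint's range is limited). The gripper opens to 85 mm and grips with 20 to 120 N. Pads are 22 mm wide; open, the fingers measure 114 mm over their backs; the gripper's body (76 mm by 85 mm) begins 54 mm behind the grasp point. The pads swing forward as they close: fully open they stand 13 mm farther back than shut.
Start: joints at [-1.461, 0.053, 1.613, -0, 1.476, -0.119], TCP at [0.142, -0.609, 0.405] pointing down, gripper open.
Joint ranges: [-3.01, 3.01], [-1.01, 2.22], [0.06, 2.58], [-1.02, 4.17], [0.09, 2.62], [-3.14, 3.14]. Speed limits (rad/s): [2.57, 2.57, 3.14, 3.14, 3.14, 3.14].

INTERFACE

Orientations are given as a rotation vector (axis times angle).
In Python, from station import get_obs, get_image, calibration, finish_job, tcp_to_grasp gives the robot as it stands. The module is installed in compiled form; this text tells all that it offers.
- The arm moves only by the tool arm_command, never from a script. Its argument "plan" is a list that holds one entry, the list of rows, each a list of 6 numbers: the shift along the tool's x, y, z in cm, then the turn, a rotation vector about the tool's x, y, z in rad. A call has 1 to 12 rows; each row is the pose to reach, as a shift and turn from the pose commanded when the call began, along the tool's axes at that moment; what a row does not reach only later rows make up. A row lasts 1/12 s, in which the tool goes at most 41.7 mm and 7.16 degrees, less where a joint would pass 70% of its speed; a pose out of reach is approached as far as the arm can. A call with a gripper value outside its range is refused whole. "gripper" is the closure, from -1 (fully open) to 1 (shut), set as the call begins (left out, the last holds). The fingers move at their own pace and stop on an object; "force" is the grip in N (left out, the last holds). Time passes only in rows, so rows that repeat a pose let the fingers close. It gives the time, the measured TCP pose, the force, the opening and the grip force at its end, in the units of the state.
- get_obs(): the state, without advancing time (a new reading comes with each control period).
- get_image(name): name is "scene" or "top"; returns (picture, depth): 480x640x3 uint8, blue, green, red; 480x640 float32, m along the optical axis (not along the pixel's ray), 0 where there is no reading.
- calibration(name): a dict with "fx", "fy", "cx", "cy" (pixels), "dist" ([k1, k2, p1, p2, k3] as OpenCV has them; the pictures are not rectified), "pose" (4x4, takes a point from camera to world coordinates). Camera axes: x right, y up, looking along -z (the intrinsics and any distortion apply to the point x, -y, -z); pixel columns grow to the right and rows downward; lengths in m; the calibration is good to about 2 mm. A picture is of the moment at which its call begins. calibration takes no time and is no camera call.
- finish_job(): hands the job in; it is judged then, once.
The state is a dict: "t": time; "q": joint angles; "dq": joint speeds; "effort": joint torques, N m; "tool_pos": TCP position; "tool_rot": TCP orientation; "contact_force": force on the tool from outside, world axes, zero at the start; "wrist_torque": the same for the moment, N m; "opening": finger opening in m; "grip_force": force on a finger pad.
Only numpy, scipy, OpenCV 4.12 (cv2) and the standard library are available. Lean on these libraries where they do the work, as an engineer would, in place of code of your own. Each camera call takes 0.05 s, during which the arm holds its last target. There are 200 camera calls.

## Working session

There is one attempt and no reset: what is moved stays moved. The work goes in short steps, Python scripts to look and compute and a tool call to move; the robot and the scene stay as the last step left them, time stands still between calls to the robot, and variables do not carry over. Pictures are saved under pics/ and viewed, at most 14 in all, crops included, and the job is handed in when it is done.

Besides the shell and the picture viewer there is one more tool, called after "Request:" as name([rows], argument=value, ...), one row to a line, values as JSON. arm_command: Moves the arm, as the interface text tells. Its arguments: {"type":"object","properties":{"plan":{"type":"array"},"gripper":{"type":"number"},"force":{"type":"number"}},"required":["plan"]}

```bash
mkdir -p pics; cat > h.py <<'E'
import numpy as np, cv2
from station import *
def snap(n):
    im,d=get_image(n); return im,d
def world(n,u,v,z=None,d=None):
    c=calibration(n);K=np.array([[c['fx'],0,c['cx']],[0,c['fy'],c['cy']],[0,0,1]])
    p=cv2.undistortPoints(np.array([[[u,v]]],float),K,np.array(c['dist']))[0,0]
    r=np.array([p[0],-p[1],-1]);T=np.array(c['pose'])
    o=T[:3,3];w=T[:3,:3]@r
    if d is not None: return o+w*d
    return o+w*(z-o[2])/w[2]
E
python3 - <<'E'
from h import *
for n in('top','scene'):
    im,d=snap(n);cv2.imwrite(f'pics/{n}0.png',im);np.save(f'{n}0.npy',d)
    print(n,np.round(calibration(n)['pose'],3).tolist(),calibration(n)['fx'])
o=get_obs();print(o['t'],o['tool_pos'],o['tool_rot'],o['opening'],tcp_to_grasp)
E
```

```text
top [[-0.022, 0.996, -0.084, 0.486], [-1.0, -0.021, 0.005, -0.015], [0.003, 0.084, 0.996, 1.06], [0.0, 0.0, 0.0, 1.0]] 495.346346186343
scene [[0.75, -0.501, 0.432, 0.93], [0.661, 0.558, -0.502, -0.428], [0.01, 0.662, 0.75, 0.687], [0.0, 0.0, 0.0, 1.0]] 462.73435083895
0.1 [ 0.14172766 -0.60846754  0.40359321] [-3.11922261e+00 -3.58416056e-01 -5.38761235e-06] 0.08544950568601363 0.1547
```

View pics/top0.png

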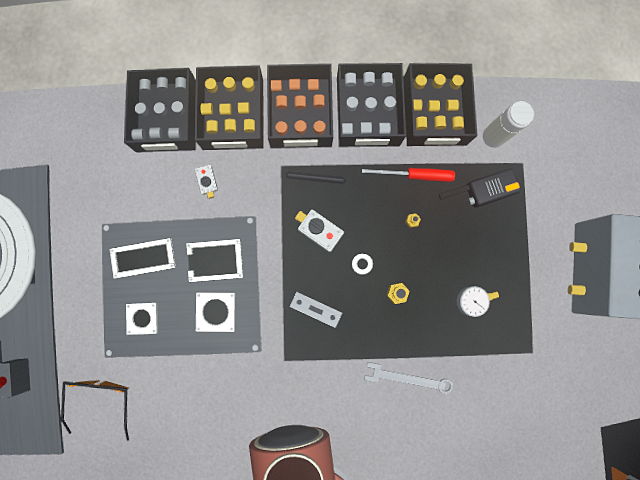

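View pics/scene0.png

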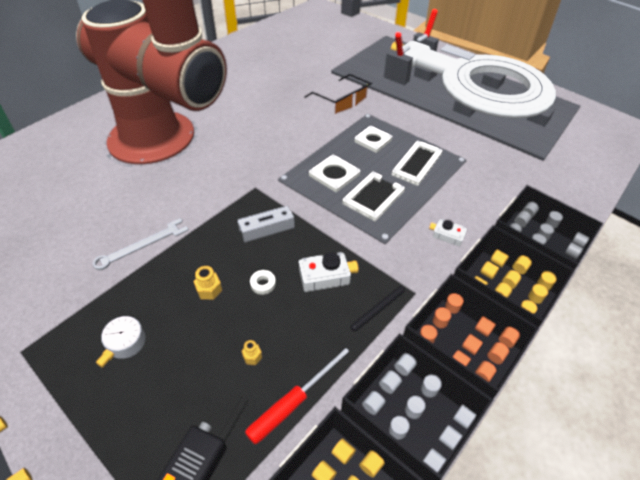

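The top view shows the valve (320,230), bracket (316,309), large union (399,293), small union (413,220), gauge (475,301) and the nests at left: bracket (142,258), valve (215,261), small (142,319), large (215,312). The valve at (206,180) is the small decoy. Next I'll enlarge the parts and the nests.

```bash
python3 - <<'E'
import cv2
im=cv2.imread('pics/top0.png')
for n,(x,y,w,h) in dict(parts=(280,195,150,140),nests=(100,230,150,110)).items():
    c=cv2.resize(im[y:y+h,x:x+w],None,fx=5,fy=5,interpolation=cv2.INTER_CUBIC) if n=='nests' else cv2.resize(im[y:y+h,x:x+w],None,fx=4,fy=4,interpolation=cv2.INTER_CUBIC)
    cv2.imwrite(f'pics/{n}.png',c)
E
```

```text
(no output)
```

View pics/parts.png

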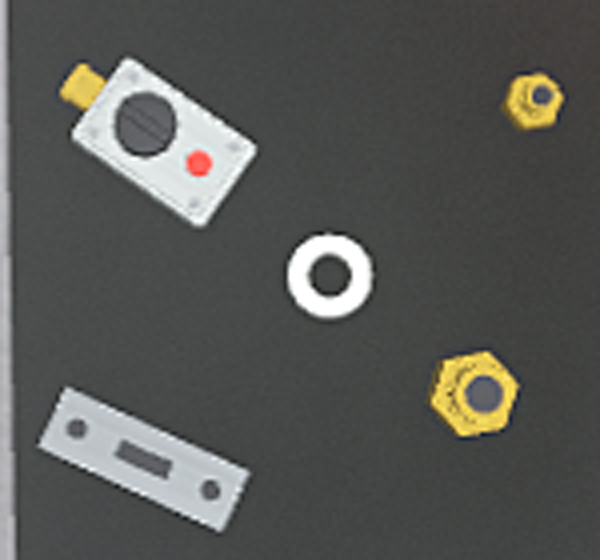

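View pics/nests.png

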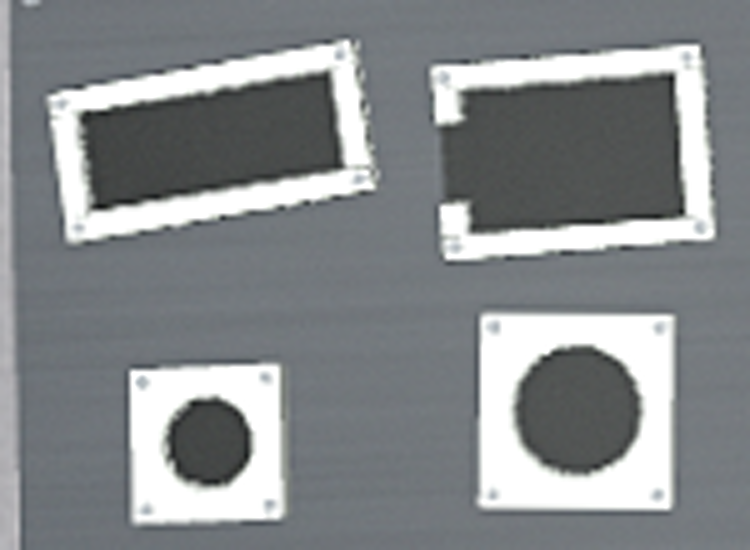

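Nothing is occluded. In the parts crop, the valve's top corners are (127,57), (257,150), (203,228) and (70,140), and its inlet points left-up. The bracket's corners are (66,387), (250,470), (222,532) and (38,445). The union bores are at (486,393) and (543,95). In the nests crop the slot opens to the left. Next I'll compute positions.

```bash
cat >> h.py <<'E'
from scipy.spatial.transform import Rotation as R
def cur():
    o=get_obs(); return o,np.array(o['tool_pos']),R.from_rotvec(o['tool_rot'])
def go(x,y,z,ang,via=None):
    """grasp point target, closing axis angle (rad, mod pi); prints tool-frame cm + turn"""
    o,p,r=cur()
    best=None
    for k in range(-2,3):
        a=ang+k*np.pi; Y=np.array([np.cos(a),np.sin(a),0]);Z=np.array([0,0,-1.]);t=R.from_matrix(np.c_[np.cross(Y,Z),Y,Z])
        rv=(r.inv()*t).as_rotvec()
        dq1=np.arctan2(y,x)-o['q'][0]
        q6=o['q'][5]+rv[2]+dq1   # sign checked empirically
        if best is None or abs(rv[2])<abs(best[1][2]): best=(t,rv,q6)
    s=r.inv().apply(np.array([x,y,z+tcp_to_grasp])-p)*100
    print('shift cm',np.round(s,2),'turn',np.round(best[1],3),'q6 now',round(o['q'][5],2),'pred',round(best[2],2))
E
python3 - <<'E'
from h import *
P=lambda X,Y,s,x0,y0:((X+.5)/s-.5+x0,(Y+.5)/s-.5+y0)
p=lambda X,Y:P(X,Y,4,280,195); n=lambda X,Y:P(X,Y,5,100,230)
d=np.load('top0.npy')
def h(u,v): u,v=int(round(u)),int(round(v)); return round(float(world('top',u,v,d=float(np.median(d[v-1:v+2,u-1:u+2])))[2]),4)
print('mat',h(*p(300,350)),'board',h(*n(380,300)),'nesttop',h(*n(150,460)),h(*n(500,420)),'pock',h(*n(578,410)),h(*n(560,150)),'valve',h(*p(170,190)),'br',h(*p(110,440)),'L',h(*p(455,385)))
mat=h(*p(300,350))
def quad(f,c,z):
    w=np.array([world('top',*f(*q),z=z)[:2] for q in c]); e=(w[1]-w[0]+w[2]-w[3])/2; g=(w[3]-w[0]+w[2]-w[1])/2
    print(np.round(w.mean(0),4),'L',np.linalg.norm(e).round(4),'W',np.linalg.norm(g).round(4),'ang long',np.arctan2(-e[1],-e[0]).round(3),'ang short',np.arctan2(g[1],g[0]).round(3))
m=0.002;b=0.004
quad(p,[(127,57),(257,150),(203,228),(70,140)],m+.033)
quad(p,[(66,387),(250,470),(222,532),(38,445)],m+.030)
for X,Y,z in((486,393,.05),(543,95,.038)): print('union',np.round(world('top',*p(X,Y),z=m+z),4))
quad(n,[(432,66),(700,45),(714,240),(447,262)],b+.012)
quad(n,[(48,95),(353,40),(376,187),(69,243)],b+.012)
quad(n,[(480,313),(675,314),(673,510),(478,509)],b+.012)
quad(n,[(129,369),(279,363),(285,519),(133,524)],b+.012)
print('gauge',world('top',475,301,z=.03))
o,q,r=cur();print(r.as_matrix().round(3).tolist())
E
```

```text
mat 0.0017 board 0.0078 nesttop 0.0191 0.019 pock 0.0118 0.0126 valve 0.0379 br 0.031 L 0.0436
[ 0.6011 -0.0396] L 0.0832 W 0.0512 ang long 0.943 ang short 2.518
[ 0.4383 -0.0255] L 0.1045 W 0.0341 ang long 1.117 ang short 2.681
union [ 0.4681 -0.2001  0.052 ]
union [ 0.6219 -0.2379  0.04  ]
[0.545  0.1868] L 0.1146 W 0.0833 ang long 1.63 ang short -3.074
[0.5531 0.3437] L 0.1362 W 0.0642 ang long 1.727 ang short -2.985
[0.436  0.1864] L 0.0828 W 0.0822 ang long 1.55 ang short 3.12
[0.4244 0.3455] L 0.066 W 0.0658 ang long 1.597 ang short -3.114
gauge [ 0.44634281 -0.3604881   0.03      ]
[[0.974, 0.227, -0.0], [0.227, -0.974, 0.002], [0.0, -0.002, -1.0]]
```

```bash
python3 -c "
from h import *
go(.468,-.200,.15,-1.34)"
```

```text
shift cm [ 41.04 -32.36   9.96] turn [-0.002 -0.    -0.002] q6 now -0.12 pred 0.94
```

Request:
arm_command([
  [[41,-32.3,10,0,0,0],[41,-32.3,10,0,0,0],[41,-32.3,10,0,0,0],[41,-32.3,10,0,0,0],[41,-32.3,10,0,0,0],[41,-32.3,10,0,0,0],[41,-32.3,10,0,0,0],[41,-32.3,10,0,0,0],[41,-32.3,10,0,0,0],[41,-32.3,10,0,0,0],[41,-32.3,10,0,0,0],[41,-32.3,10,0,0,0]],
], gripper=-1, force=60)

```text
t: 1.1
tool_pos: [0.4492, -0.2232, 0.31]
tool_rot: [-3.121, -0.359, 0.0]
contact_force: [0.4, -0.5, -0.3]
opening: 0.0849
grip_force: 0.0
```

Request:
arm_command([
  [[0,0,0,0,0,0],[0,0,0,0,0,0]],
])

```text
t: 1.27
tool_pos: [0.4492, -0.2232, 0.3094]
tool_rot: [-3.119, -0.366, 0.003]
contact_force: [0.2, -0.0, 0.9]
opening: 0.0854
grip_force: 0.0
```

```bash
python3 -c "
from h import *
go(.468,-.200,.046,-1.34)
im,d=snap('scene');cv2.imwrite('pics/s1.png',cv2.resize(im[120:420,60:460],None,fx=2,fy=2))"
```

```text
shift cm [ 2.39 -1.8  10.87] turn [-0.002  0.002  0.003] q6 now 0.73 pred 0.94
```

View pics/s1.png

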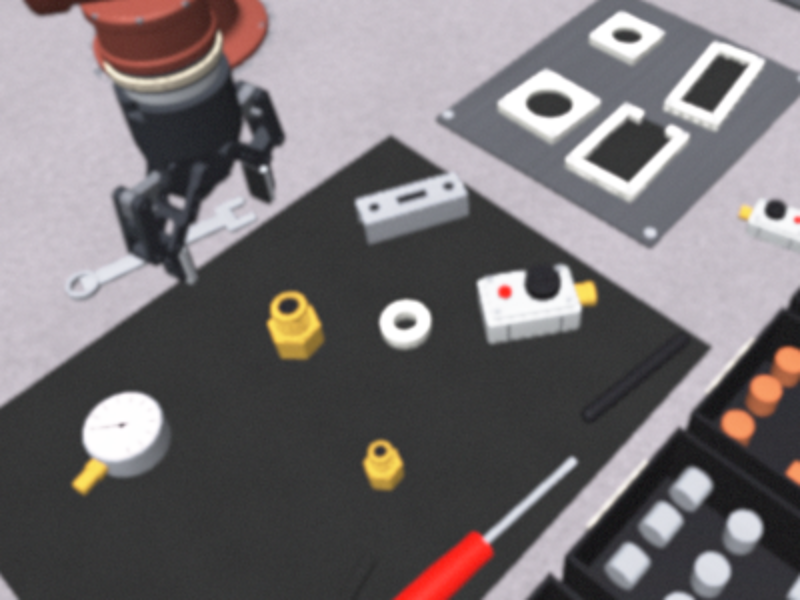

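The arm stands above and behind the large union with the path clear. I'll move over, descend and close on the collar.

Request:
arm_command([
  [[2.4,-1.8,4,0,0,0],[2.4,-1.8,7.5,0,0,0],[2.4,-1.8,10.2,0,0,0],[2.4,-1.8,10.8,0,0,0],[2.4,-1.8,10.8,0,0,0],[2.4,-1.8,10.8,0,0,0]],
])

```text
t: 1.82
tool_pos: [0.4679, -0.2036, 0.2039]
tool_rot: [3.12, 0.355, 0.002]
contact_force: [0.5, -0.4, 0.9]
opening: 0.0856
grip_force: 0.0
```

Request:
arm_command([
  [[0,0,0,0,0,0],[0,0,0,0,0,0],[0,0,0,0,0,0],[0,0,0,0,0,0],[0,0,0,0,0,0],[0,0,0,0,0,0],[0,0,0,0,0,0],[0,0,0,0,0,0],[0,0,0,0,0,0],[0,0,0,0,0,0]],
], gripper=1, force=50)

```text
t: 2.65
tool_pos: [0.4683, -0.2023, 0.2039]
tool_rot: [3.121, 0.359, 0.002]
contact_force: [-2.0, 1.7, 6.8]
opening: 0.0283
grip_force: 49.6
```

```bash
python3 -c "
from h import *
print(get_obs()['tool_pos'])
go(.436,.1858,.12,-1.34)
go(.436,.1858,.055,-1.34)"
```

```text
[ 0.46831952 -0.20229857  0.20387132]
shift cm [  5.67 -38.53  -7.1 ] turn [ 0.001 -0.001 -0.002] q6 now 0.79 pred 1.74
shift cm [  5.66 -38.53  -0.6 ] turn [ 0.001 -0.001 -0.002] q6 now 0.79 pred 1.74
```

Request:
arm_command([
  [[0,0,-3,0,0,0],[0,0,-7,0,0,0],[1,-4,-7,0,0,0],[5.7,-38.5,-7,0,0,0],[5.7,-38.5,-7,0,0,0],[5.7,-38.5,-7,0,0,0],[5.7,-38.5,-7,0,0,0],[5.7,-38.5,-7,0,0,0],[5.7,-38.5,-7,0,0,0],[5.7,-38.5,-7,0,0,0],[5.7,-38.5,-7,0,0,0],[5.7,-38.5,-7,0,0,0]],
])

```text
t: 3.65
tool_pos: [0.4345, 0.1894, 0.2721]
tool_rot: [-3.119, -0.365, 0.001]
contact_force: [0.7, -0.3, -2.3]
opening: 0.0282
grip_force: 50.6
```

```bash
python3 -c "
from h import *
o=get_obs();print(o['tool_pos'],o['opening'],o['grip_force'])
go(.436,.1858,.0585,-1.34)"
```

```text
[0.43450055 0.18944534 0.27205677] 0.028170397881127008 50.59726595878601
shift cm [0.06 0.4  5.88] turn [-0.002  0.001  0.002] q6 now 1.59 pred 1.74
```

Request:
arm_command([
  [[0,0,2,0,0,0],[0,0,4,0,0,0],[0,0,4,0,0,0],[0,0,4,0,0,0]],
])

```text
t: 3.98
tool_pos: [0.4349, 0.1855, 0.2309]
tool_rot: [3.12, 0.359, -0.007]
contact_force: [-0.0, 0.1, -1.6]
opening: 0.0286
grip_force: 50.6
```

```bash
python3 -c "
from h import *
o=get_obs();print(o['tool_pos'],o['opening'],o['grip_force'])
go(.436,.1858,.0585,-1.34)"
```

```text
[0.43490649 0.18546808 0.2308578 ] 0.02859866243424484 50.625824332237244
shift cm [ 0.12 -0.01  1.77] turn [ 0.     0.004 -0.002] q6 now 1.59 pred 1.74
```

Request:
arm_command([
  [[0.1,0,0.8,0,0,0],[0.1,0,1.4,0,0,0],[0.1,0,1.7,0,0,0],[0.1,0,1.75,0,0,0],[0.1,0,1.75,0,0,0]],
])

```text
t: 4.4
tool_pos: [0.4371, 0.1857, 0.2151]
tool_rot: [3.121, 0.358, -0.0]
contact_force: [-0.1, -0.7, -3.4]
opening: 0.0285
grip_force: 50.6
```

Request:
arm_command([
  [[0,0,0,0,0,0],[0,0,0,0,0,0],[0,0,0,0,0,0],[0,0,0,0,0,0],[0,0,0,0,0,0],[0,0,-2,0,0,0],[0,0,-6,0,0,0],[0,0,-10,0,0,0],[0,0,-12,0,0,0]],
], gripper=-1)

```text
t: 5.15
tool_pos: [0.4379, 0.1861, 0.3405]
tool_rot: [-3.12, -0.359, -0.011]
contact_force: [1.0, 1.9, 1.4]
opening: 0.0854
grip_force: 0.0
```

```bash
python3 -c "
from h import *
go(.622,-.238,.12,-1.34)
go(.622,-.238,.12,-.75)"
```

```text
shift cm [ 8.26 45.49  6.63] turn [-0.    -0.007 -0.002] q6 now 1.59 pred 0.97
shift cm [ 8.26 45.49  6.63] turn [ 0.002 -0.007 -0.592] q6 now 1.59 pred 0.38
```

Request:
arm_command([
  [[8.2,45.5,0,0,0,0],[8.2,45.5,0,0,0,0],[8.2,45.5,0,0,0,0],[8.2,45.5,0,0,0,0],[8.2,45.5,2,0,0,0],[8.2,45.5,4,0,0,0],[8.2,45.5,6.5,0,0,0],[8.2,45.5,6.5,0,0,0],[8.2,45.5,6.5,0,0,0],[8.2,45.5,6.5,0,0,0],[8.2,45.5,6.5,0,0,0],[8.2,45.5,6.5,0,0,0]],
])

```text
t: 6.15
tool_pos: [0.6206, -0.2432, 0.2681]
tool_rot: [3.121, 0.353, -0.002]
contact_force: [-0.8, 0.7, 1.1]
opening: 0.0852
grip_force: 0.0
```

Request:
arm_command([
  [[0,0,0,0,0,0],[0,0,0,0,0,0],[0,0,0,0,0,0]],
])

```text
t: 6.4
tool_pos: [0.6199, -0.2375, 0.2705]
tool_rot: [-3.12, -0.36, -0.0]
contact_force: [0.4, -0.1, -0.6]
opening: 0.0851
grip_force: 0.0
```

```bash
python3 -c "
from h import *
print(get_obs()['tool_pos'])
go(.622,-.238,.041,-1.34)
im,d=snap('top');cv2.imwrite('pics/t2.png',cv2.resize(im[180:360,100:500],None,fx=2,fy=2))"
```

```text
[ 0.61989498 -0.23747456  0.27050501]
shift cm [0.19 0.1  7.48] turn [-0.    -0.    -0.001] q6 now 0.86 pred 0.97
```

View pics/t2.png

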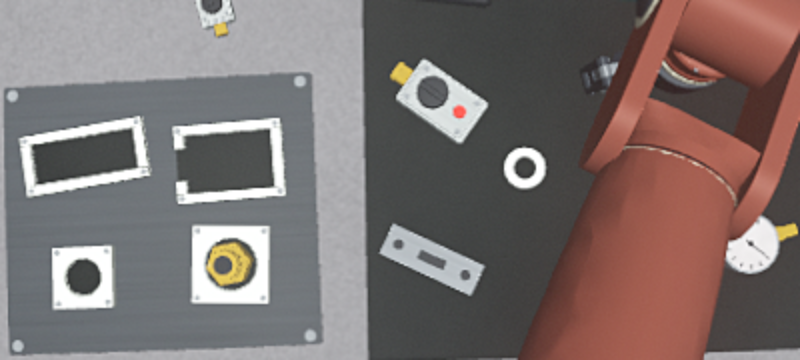

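The large union is in its pocket at (230,265), with gap all round. Next, the small union.

Request:
arm_command([
  [[0.2,0.1,3.5,0,0,0],[0.2,0.1,6,0,0,0],[0.2,0.1,7.5,0,0,0],[0.2,0.1,7.5,0,0,0],[0.2,0.1,7.5,0,0,0],[0.2,0.1,7.5,0,0,0]],
])

```text
t: 6.95
tool_pos: [0.6229, -0.239, 0.1971]
tool_rot: [3.119, 0.36, 0.004]
contact_force: [0.9, -0.2, 0.5]
opening: 0.0855
grip_force: 0.0
```

Request:
arm_command([
  [[0,0,0,0,0,0],[0,0,0,0,0,0],[0,0,0,0,0,0],[0,0,0,0,0,0],[0,0,0,0,0,0],[0,0,0,0,0,0],[0,0,0,0,0,0],[0,0,0,0,0,0],[0,0,0,0,0,0],[0,0,0,0,0,0]],
], gripper=1, force=40)

```text
t: 7.78
tool_pos: [0.6224, -0.2393, 0.1955]
tool_rot: [3.121, 0.359, 0.001]
contact_force: [0.3, 0.5, 3.2]
opening: 0.0163
grip_force: 39.1
```

```bash
python3 -c "
from h import *
print(get_obs()['tool_pos'])
go(.4245,.3446,.05,-1.34)"
```

```text
[ 0.62239273 -0.23930324  0.19552316]
shift cm [ -6.03 -61.36  -0.95] turn [ 0.    -0.    -0.002] q6 now 0.86 pred 2.02
```

Request:
arm_command([
  [[0,0,-3,0,0,0],[0,0,-7,0,0,0],[0,-3,-10,0,0,0],[-6,-61.4,-11,0,0,0],[-6,-61.4,-11,0,0,0],[-6,-61.4,-11,0,0,0],[-6,-61.4,-11,0,0,0],[-6,-61.4,-11,0,0,0],[-6,-61.4,-11,0,0,0],[-6,-61.4,-11,0,0,0],[-6,-61.4,-11,0,0,0],[-6,-61.4,-11,0,0,0]],
])

```text
t: 8.78
tool_pos: [0.4922, 0.1457, 0.3007]
tool_rot: [-3.121, -0.358, 0.001]
contact_force: [1.2, 1.0, 0.3]
opening: 0.0167
grip_force: 39.2
```

```bash
python3 -c "
from h import *
o=get_obs();print(o['tool_pos'],o['opening'],o['grip_force'])
go(.4245,.3446,.12,-1.34)"
```

```text
[0.492247   0.1456668  0.30073557] 0.016728474349861695 39.179731607437134
shift cm [ -2.09 -20.91   2.61] turn [-0.     0.001 -0.002] q6 now 1.49 pred 2.02
```

Request:
arm_command([
  [[-2.1,-20.9,0,0,0,0],[-2.1,-20.9,0,0,0,0],[-2.1,-20.9,0,0,0,0],[-2.1,-20.9,0,0,0,0],[-2.1,-20.9,2.5,0,0,0],[-2.1,-20.9,4.5,0,0,0],[-2.1,-20.9,6,0,0,0],[-2.1,-20.9,6,0,0,0],[-2.1,-20.9,6,0,0,0],[-2.1,-20.9,6,0,0,0]],
])

```text
t: 9.62
tool_pos: [0.4262, 0.3427, 0.242]
tool_rot: [-3.121, -0.358, -0.001]
contact_force: [-0.2, 0.4, -1.1]
opening: 0.0165
grip_force: 39.2
```

```bash
python3 -c "
from h import *
o=get_obs();print(o['tool_pos'],o['opening'],o['grip_force'])
go(.4245,.3446,.0505,-1.34)"
```

```text
[0.42623446 0.34267826 0.2420449 ] 0.01648924299934814 39.22905921936035
shift cm [-0.13 -0.23  3.68] turn [-0.    -0.001 -0.003] q6 now 1.88 pred 2.02
```

Request:
arm_command([
  [[-0.1,-0.2,1.5,0,0,0],[-0.1,-0.2,2.8,0,0,0],[-0.1,-0.2,3.4,0,0,0],[-0.1,-0.2,3.65,0,0,0],[-0.1,-0.2,3.65,0,0,0],[-0.1,-0.2,3.65,0,0,0]],
])

```text
t: 10.12
tool_pos: [0.4247, 0.3445, 0.2052]
tool_rot: [-3.121, -0.358, -0.001]
contact_force: [-0.2, -0.7, -1.2]
opening: 0.0158
grip_force: 39.3
```

Request:
arm_command([
  [[0,0,0,0,0,0],[0,0,0,0,0,0],[0,0,0,0,0,0],[0,0,0,0,0,0],[0,0,0,0,0,0],[0,0,-2,0,0,0],[0,0,-6,0,0,0],[0,0,-10,0,0,0],[0,0,-14,0,0,0]],
], gripper=-1)

```text
t: 10.87
tool_pos: [0.4239, 0.3444, 0.3458]
tool_rot: [3.12, 0.359, -0.002]
contact_force: [0.5, 0.5, -0.2]
opening: 0.0854
grip_force: 0.0
```

```bash
python3 -c "
from h import *
print(get_obs()['tool_pos'])
go(.438,-.0255,.12,-.456)
go(.601,-.0396,.12,-.628)"
```

```text
[0.42394702 0.34435864 0.3458435 ]
shift cm [-7.01 36.34  7.14] turn [-0.     0.001 -0.886] q6 now 1.89 pred 0.4
shift cm [ 8.54 41.41  7.12] turn [-0.     0.001 -0.714] q6 now 1.89 pred 0.56
```

Request:
arm_command([
  [[-7,36.3,0,0,0,-0.886],[-7,36.3,0,0,0,-0.886],[-7,36.3,0,0,0,-0.886],[-7,36.3,0,0,0,-0.886],[-7,36.3,0,0,0,-0.886],[-7,36.3,4,0,0,-0.886],[-7,36.3,7,0,0,-0.886],[-7,36.3,7,0,0,-0.886],[-7,36.3,7,0,0,-0.886],[-7,36.3,7,0,0,-0.886],[-7,36.3,7,0,0,-0.886],[-7,36.3,7,0,0,-0.886]],
])

```text
t: 11.87
tool_pos: [0.438, -0.0266, 0.2736]
tool_rot: [-2.668, -1.655, 0.003]
contact_force: [0.3, 0.8, 0.2]
opening: 0.0852
grip_force: 0.0
```

Request:
arm_command([
  [[0,0,0,0,0,0],[0,0,0,0,0,0],[0,0,0,0,0,0]],
])

```text
t: 12.12
tool_pos: [0.4389, -0.0237, 0.2757]
tool_rot: [2.663, 1.664, 0.002]
contact_force: [0.2, -0.2, 0.2]
opening: 0.0853
grip_force: 0.0
```

```bash
python3 -c "
from h import *
print(get_obs()['tool_pos'])
go(.438,-.0255,.03,-.456)
im,d=snap('top');cv2.imwrite('pics/t3.png',cv2.resize(im[180:360,100:500],None,fx=2,fy=2))"
```

```text
[ 0.43887778 -0.02370698  0.27566997]
shift cm [-0.2  -0.01  9.1 ] turn [ 0.001 -0.001  0.002] q6 now 0.23 pred 0.4
```

View pics/t3.png

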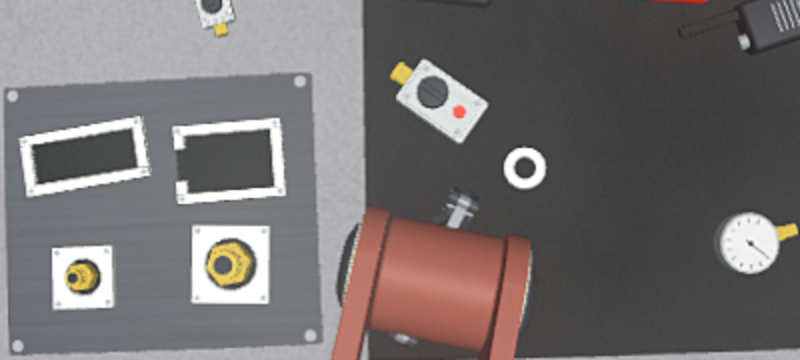

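Both unions sit in their pockets, at (82,277) and (230,265). I'll grasp the bracket.

Request:
arm_command([
  [[-0.2,0,3.5,0,0,0],[-0.2,0,7,0,0,0],[-0.2,0,9,0,0,0],[-0.2,0,9.1,0,0,0],[-0.2,0,9.1,0,0,0],[-0.2,0,9.1,0,0,0]],
])

```text
t: 12.67
tool_pos: [0.4386, -0.0263, 0.1854]
tool_rot: [2.664, 1.662, 0.003]
contact_force: [0.3, -0.1, 1.0]
opening: 0.0855
grip_force: 0.0
```

Request:
arm_command([
  [[0,0,0,0,0,0],[0,0,0,0,0,0],[0,0,0,0,0,0],[0,0,0,0,0,0],[0,0,0,0,0,0],[0,0,0,0,0,0],[0,0,0,0,0,0],[0,0,0,0,0,0],[0,0,0,0,0,0],[0,0,0,0,0,0]],
], gripper=1, force=50)

```text
t: 13.5
tool_pos: [0.4383, -0.0268, 0.1848]
tool_rot: [2.665, 1.661, 0.002]
contact_force: [-0.4, -0.2, 6.0]
opening: 0.0333
grip_force: 51.6
```

```bash
python3 -c "
from h import *
print(get_obs()['tool_pos'])
go(.553,.3427,.12,.156)"
```

```text
[ 0.43829868 -0.0268132   0.1848388 ]
shift cm [38.23 -5.96 -8.98] turn [ 0.002  0.    -0.612] q6 now 0.23 pred 0.4
```

Request:
arm_command([
  [[0,0,-3,0,0,0],[0,0,-7,0,0,0],[2,0,-10,0,0,-0.1],[38.2,-6,-11,0,0,-0.612],[38.2,-6,-11,0,0,-0.612],[38.2,-6,-11,0,0,-0.612],[38.2,-6,-11,0,0,-0.612],[38.2,-6,-11,0,0,-0.612],[38.2,-6,-11,0,0,-0.612],[38.2,-6,-11,0,0,-0.612],[38.2,-6,-11,0,0,-0.612],[38.2,-6,-11,0,0,-0.612]],
])

```text
t: 14.5
tool_pos: [0.5518, 0.3454, 0.2924]
tool_rot: [-2.04, -2.388, 0.002]
contact_force: [0.9, -1.3, -1.0]
opening: 0.0334
grip_force: 50.8
```

Request:
arm_command([
  [[0,0,0,0,0,0],[0,0,0,0,0,0],[0,0,0,0,0,0]],
])

```text
t: 14.75
tool_pos: [0.5515, 0.3425, 0.2923]
tool_rot: [-2.041, -2.387, 0.004]
contact_force: [-0.2, -0.5, -1.8]
opening: 0.0327
grip_force: 50.9
```

```bash
python3 -c "
from h import *
o=get_obs();print(o['tool_pos'],o['opening'],o['grip_force'])
go(.553,.3427,.0396,.156)"
```

```text
[0.55152247 0.34246515 0.29230283] 0.03273487406931424 50.857384353876114
shift cm [0.01 0.17 9.8 ] turn [-0.003  0.001  0.   ] q6 now 0.29 pred 0.4
```

Request:
arm_command([
  [[0,0.15,3.5,0,0,0],[0,0.15,6.5,0,0,0],[0,0.15,8.5,0,0,0],[0,0.15,9.3,0,0,0],[0,0.15,9.75,0,0,0],[0,0.15,9.75,0,0,0],[0,0.15,9.75,0,0,0]],
])

```text
t: 15.33
tool_pos: [0.5542, 0.3428, 0.198]
tool_rot: [2.042, 2.386, 0.004]
contact_force: [-0.3, 0.5, -1.7]
opening: 0.0328
grip_force: 50.8
```

Request:
arm_command([
  [[0,0,0,0,0,0],[0,0,0,0,0,0],[0,0,0,0,0,0],[0,0,0,0,0,0],[0,0,0,0,0,0],[0,0,-2,0,0,0],[0,0,-6,0,0,0],[0,0,-10,0,0,0],[0,0,-13,0,0,0]],
], gripper=-1)

```text
t: 16.08
tool_pos: [0.5537, 0.3432, 0.3297]
tool_rot: [2.041, 2.387, 0.004]
contact_force: [1.6, 0.0, 0.4]
opening: 0.0852
grip_force: 0.0
```

```bash
python3 -c "
from h import *
print(get_obs()['tool_pos'])
go(.601,-.0396,.14,-.628)"
```

```text
[0.55369701 0.34322054 0.32971907]
shift cm [-38.55  -1.29   3.47] turn [ 0.002 -0.002  0.784] q6 now 0.28 pred 0.56
```

Request:
arm_command([
  [[-38.5,-1.3,0,0,0,0.784],[-38.5,-1.3,0,0,0,0.784],[-38.5,-1.3,0,0,0,0.784],[-38.5,-1.3,0,0,0,0.784],[-38.5,-1.3,0,0,0,0.784],[-38.5,-1.3,0,0,0,0.784],[-38.5,-1.3,3.4,0,0,0.784],[-38.5,-1.3,3.4,0,0,0.784],[-38.5,-1.3,3.4,0,0,0.784],[-38.5,-1.3,3.4,0,0,0.784],[-38.5,-1.3,3.4,0,0,0.784],[-38.5,-1.3,3.4,0,0,0.784]],
])

```text
t: 17.08
tool_pos: [0.6004, -0.0397, 0.2922]
tool_rot: [-2.799, -1.424, 0.0]
contact_force: [0.1, 0.5, -1.3]
opening: 0.0856
grip_force: 0.0
```

Request:
arm_command([
  [[0,0,0,0,0,0],[0,0,0,0,0,0],[0,0,0,0,0,0]],
])

```text
t: 17.33
tool_pos: [0.6005, -0.0378, 0.2929]
tool_rot: [2.797, 1.43, 0.001]
contact_force: [-0.2, -0.1, 0.2]
opening: 0.0853
grip_force: 0.0
```

```bash
python3 -c "
from h import *
print(get_obs()['tool_pos'])
go(.601,-.0396,.03,-.628)
im,d=snap('top');cv2.imwrite('pics/t4.png',cv2.resize(im[180:360,100:400],None,fx=2.6,fy=2.6))"
```

```text
[ 0.60054396 -0.03783906  0.29288524]
shift cm [-0.12  0.13 10.82] turn [ 0.001 -0.001  0.002] q6 now 0.44 pred 0.56
```

View pics/t4.png

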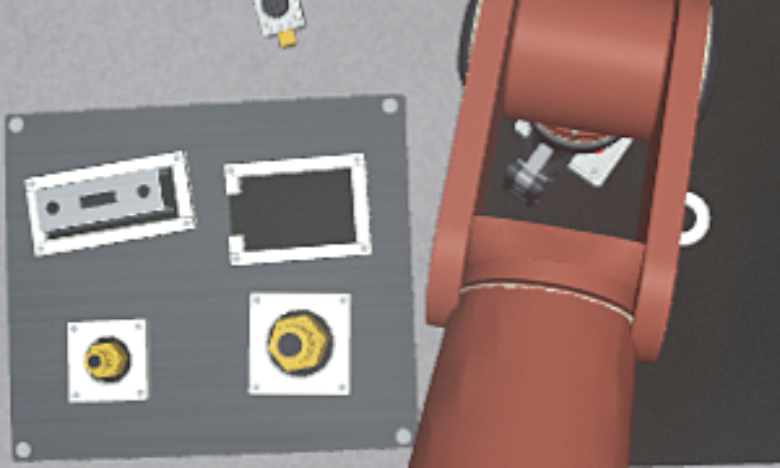

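The bracket lies in its pocket; its shift to the left in the picture matches parallax. Next, the valve.

Request:
arm_command([
  [[-0.1,0.1,3.5,0,0,0],[-0.1,0.1,7,0,0,0],[-0.1,0.1,9.5,0,0,0],[-0.1,0.1,10.8,0,0,0],[-0.1,0.1,10.8,0,0,0],[-0.1,0.1,10.8,0,0,0]],
])

```text
t: 17.88
tool_pos: [0.6008, -0.0403, 0.1845]
tool_rot: [-2.798, -1.428, 0.0]
contact_force: [-0.6, 0.2, 0.4]
opening: 0.0857
grip_force: 0.0
```

Request:
arm_command([
  [[0,0,0,0,0,0],[0,0,0,0,0,0],[0,0,0,0,0,0],[0,0,0,0,0,0],[0,0,0,0,0,0],[0,0,0,0,0,0],[0,0,0,0,0,0],[0,0,0,0,0,0],[0,0,0,0,0,0]],
], gripper=1, force=70)

```text
t: 18.63
tool_pos: [0.6019, -0.041, 0.187]
tool_rot: [2.797, 1.425, 0.006]
contact_force: [-0.4, 0.8, 6.4]
opening: 0.0501
grip_force: 77.7
```

```bash
python3 -c "
from h import *
print(get_obs()['tool_pos'])
go(.545,.1862,.12,.059)"
```

```text
[ 0.60193853 -0.04100398  0.18700668]
shift cm [ 15.06 -17.92  -8.81] turn [ 0.004 -0.001 -0.687] q6 now 0.44 pred 0.27
```

Request:
arm_command([
  [[0,0,-3,0,0,0],[0,0,-7,0,0,0],[1,-1,-9,0,0,-0.1],[15,-17.9,-9,0,0,-0.687],[15,-17.9,-9,0,0,-0.687],[15,-17.9,-9,0,0,-0.687],[15,-17.9,-9,0,0,-0.687],[15,-17.9,-9,0,0,-0.687],[15,-17.9,-9,0,0,-0.687],[15,-17.9,-9,0,0,-0.687],[15,-17.9,-9,0,0,-0.687],[15,-17.9,-9,0,0,-0.687]],
])

```text
t: 19.63
tool_pos: [0.544, 0.185, 0.2739]
tool_rot: [2.156, 2.285, -0.002]
contact_force: [-0.1, 0.3, -3.8]
opening: 0.0503
grip_force: 76.5
```

```bash
python3 -c "
from h import *
o=get_obs();print(o['tool_pos'],o['opening'],o['grip_force'])
go(.545,.1862,.0405,.059)"
```

```text
[0.54395673 0.18500458 0.27386813] 0.05028105026547926 76.51591658592224
shift cm [0.12 0.12 7.87] turn [-0.001  0.001 -0.001] q6 now 0.14 pred 0.27
```

Request:
arm_command([
  [[0.1,0.1,3,0,0,0],[0.1,0.1,5.5,0,0,0],[0.1,0.1,7,0,0,0],[0.1,0.1,7.6,0,0,0],[0.1,0.1,7.8,0,0,0],[0.1,0.1,7.8,0,0,0],[0.1,0.1,7.8,0,0,0]],
])

```text
t: 20.22
tool_pos: [0.5456, 0.1861, 0.1969]
tool_rot: [2.156, 2.284, 0.002]
contact_force: [0.2, 0.5, -4.7]
opening: 0.0502
grip_force: 76.5
```

Request:
arm_command([
  [[0,0,0,0,0,0],[0,0,0,0,0,0],[0,0,0,0,0,0],[0,0,0,0,0,0],[0,0,0,0,0,0],[0,0,-2,0,0,0],[0,0,-6,0,0,0],[0,0,-10,0,0,0],[0,0,-14,0,0,0]],
], gripper=-1)

```text
t: 20.97
tool_pos: [0.5445, 0.1868, 0.3375]
tool_rot: [-2.154, -2.286, 0.001]
contact_force: [1.9, -0.0, 0.2]
opening: 0.0853
grip_force: 0.0
```

Request:
arm_command([
  [[-15,20,0,0,0,0],[-15,20,0,0,0,0],[-15,20,0,0,0,0],[-30,15,0,0,0,0],[-30,15,0,0,0,0],[-30,15,0,0,0,0],[-30,15,0,0,0,0],[-30,15,0,0,0,0],[-30,15,0,0,0,0],[-30,15,0,0,0,0],[-30,15,0,0,0,0],[-30,15,0,0,0,0]],
])

```text
t: 21.97
tool_pos: [0.7122, -0.1032, 0.3361]
tool_rot: [-2.154, -2.286, -0.0]
contact_force: [-0.1, 0.3, -0.1]
opening: 0.0853
grip_force: 0.0
```

```bash
python3 - <<'E'
from h import *
o=get_obs();print(o['tool_pos'])
im,d=snap('top');a=cv2.resize(im[225:345,100:260],None,fx=5,fy=5,interpolation=cv2.INTER_CUBIC);cv2.imwrite('pics/t5.png',a)
im2,_=snap('scene');cv2.imwrite('pics/s5.png',cv2.resize(im2[100:260,260:480],None,fx=3.5,fy=3.5,interpolation=cv2.INTER_CUBIC));np.save('d5.npy',d)
E
```

```text
[ 0.71220677 -0.10319713  0.33613352]
```

View pics/t5.png

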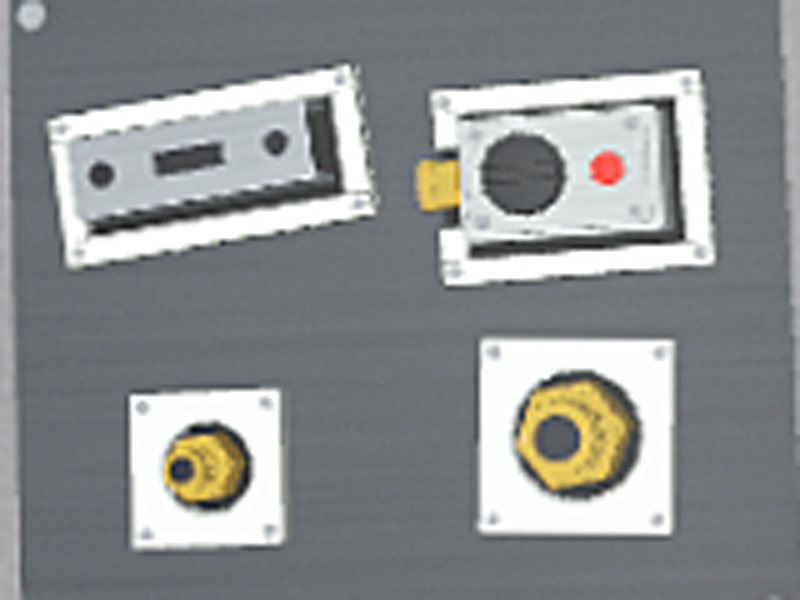

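View pics/s5.png

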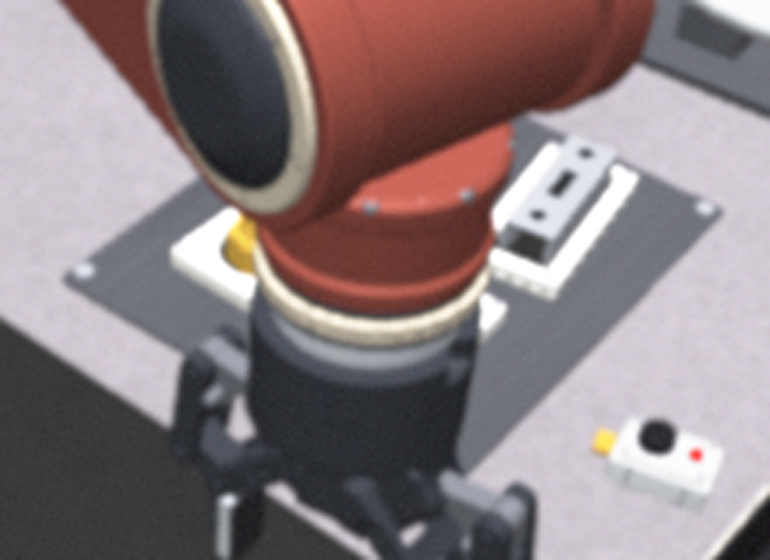

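The valve lies in its pocket with the inlet in the slot at (440,185), and the other three parts are in theirs. I'll check heights and tilt with depth.

```bash
python3 - <<'E'
from h import *
d=np.load('d5.npy')
f=lambda X,Y:((X+.5)/5-.5+100,(Y+.5)/5-.5+225)
def h(X,Y):
    u,v=[int(round(t)) for t in f(X,Y)]
    return round(float(world('top',u,v,d=float(np.median(d[v-1:v+2,u-1:u+2])))[2]),4)
print('bracket',[h(*q) for q in((85,160),(295,115),(95,215),(305,170),(125,165),(240,150))])
print('valve',[h(*q) for q in((500,125),(650,120),(500,230),(650,215),(520,172))])
print('hexL',[h(*q) for q in((590,400),(620,440),(580,475),(535,465))],'S',[h(*q) for q in((225,450),(225,480))])
for n,c,z in(('br',[(70,145),(303,98),(318,176),(90,222)],.041),('v',[(462,121),(661,106),(668,225),(468,245)],.044)):
    w=np.array([world('top',*f(*q),z=z)[:2] for q in c]);print(n,w.mean(0).round(4),np.arctan2(*(w[0]-w[1]+w[3]-w[2])[::-1]).round(3))
print('L',world('top',*f(558,438),z=.061),'S',world('top',*f(182,469),z=.049))
E
```

```text
bracket [0.0438, 0.0409, 0.0396, 0.0416, 0.041, 0.0417]
valve [0.047, 0.0411, 0.0459, 0.0413, 0.0634]
hexL [0.0376, 0.0241, 0.0368, 0.0612] S [0.0265, 0.0285]
br [0.554  0.3418] 1.746
v [0.545  0.1848] 1.638
L [0.4376674 0.1850403 0.061    ] S [0.42635114 0.34430622 0.049     ]
```

```bash
python3 - <<'E'
from h import *
ds=np.median([snap('top')[1] for _ in range(5)],axis=0)
f=lambda X,Y:((X+.5)/5-.5+100,(Y+.5)/5-.5+225)
for n,poly,ex in(('v',[(475,135),(650,122),(655,215),(480,230)],[(523,172,52),(607,168,25)]),('b',[(80,155),(295,112),(305,165),(98,210)],[(100,174,18),(190,158,45),(275,142,18)])):
    pts=[]
    for X in range(0,800,5):
        for Y in range(0,600,5):
            if cv2.pointPolygonTest(np.array(poly,np.float32),(X,Y),False)>0 and all(np.hypot(X-a,Y-b)>r for a,b,r in ex):
                u,v=[int(round(t)) for t in f(X,Y)];pts.append(world('top',u,v,d=float(ds[v,u])))
    p=np.array(pts);A=np.c_[p[:,:2]-p[:,:2].mean(0),np.ones(len(p))];s=np.linalg.lstsq(A,p[:,2],rcond=None)[0];print(n,len(p),s.round(4),'resid',np.std(p[:,2]-A@s).round(4))
E
```

```text
v 276 [-0.0104  0.036   0.0467] resid 0.0019
b 215 [0.0049 0.0004 0.0413] resid 0.0009
```

```bash
python3 -c "
from h import *
print(finish_job())"
```

```text
the job is handed in; nothing more can be done
None
```

I set the valve, bracket and both unions in their nests, left the gauge untouched, and handed the job in at about 22 s; it returned no verdict, but my last camera and depth checks put every part within about 2 mm of its nest centre and flat.

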